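# Latch a cryo cassette into the free rack slot and dial in its slot number

### The job

Press open the orange latch of the rack's free slot, then push the blue cassette down into that slot until it is fully home and the latch has snapped shut over it. Then roll the thumbwheel on the blue control box to the number of the slot you loaded (one, two or three dots between the red pointers). Leave the grey cassette where it stands.

Things in the scene. Friction and masses are not known exactly. Their poses are not given: they have to be found in the camera images.
- rack: Aluminium base plate, 200 (x) by 250 (y) by 8 mm, fixed. Origin: underside, middle of slot 2. Three white slots: slot 1 at its y +80 mm (the robot's left), slot 2 at 0, slot 3 at -80 mm; 1 to 3 black dots on the plate on the robot's side (-x) number them. Two hold fixed cassettes (green, yellow; tops 94 mm above the bench, latches shut); which slot is free varies.
- dock: The free white slot, fixed on the rack plate. Origin: centre of its underside, 8 mm above the bench; x along the slot, towards the latch (away from the robot), y across. Pocket 84 by 32 mm, floor 20 mm above this origin, walls 24 mm above the floor, flared rims up to 32 mm above the floor.
- slot_floor (a point): Centre of the free slot's pocket floor, 28 mm above the bench; the axes are the dock's. A cassette that is home has its origin here, and its long axis along the slot.
- latch (a joint): Free slot's orange lever, rad: 0 shut, 0.55 open; axle at dock x +46, z +22 mm. An over-centre spring flips it at about 0.27 and holds it at either end. Shut, its nose blocks the slot's end by 6 mm. Open, its steel foot stands 10 mm above the pocket floor at the latch end: a cassette pushed down on it (about 10 N) swings the lever shut, and the nose snaps over the cassette's shoulder.
- latch_pedal (a point): Pressing point on the lever's pedal, a ribbed orange tab 22 mm wide, at dock x +50 to +86 mm. Moves with the lever: shut, it is at dock x +80 mm and 50 mm above the bench; open, at x +85 mm and 29 mm above the bench. Pressed straight down (3 to 6 N) past the middle it flips open and stays.
- blue_cassette: Blue cassette to load, loose, 0.1 to 0.2 kg, upright. Body 80 (x) by 28 (y) by 36 mm high; on it a grip block 46 by 22 mm (x by y), from 36 to 66 mm above the origin, to be gripped across y. Origin: centre of its underside, z up. Its ends are alike: either way round fits.
- grey_cassette: Another cassette of the same shape, grey, loose, not to be moved. Origin: centre of its underside.
- wheel_box: Blue control box, 110 mm (its x) by 60 mm (its y) by 48 mm high, fixed. Origin: centre of its underside. The white thumbwheel stands out of its top, with its axle along the box's y, 40 mm above the bench; two red pointers flank its highest line.
- wheel_top (a point): Highest point of the thumbwheel, 66 mm above the bench (18 mm over the box's top), over the axle; fixed to the box.
- wheel (a joint): Thumbwheel angle, rad; radius 26, width 18 mm. Starts near 0 (green bar on top), grows as its top rolls to the box's +x (away from the robot). One dot is on top at 0.5, two at 1.0, three at 1.5; stops at -0.4 and 2.0. A fingertip pressed on top with 3 to 8 N and moved along the box's x rolls it without slip (26 mm per rad); no clicks, it stays where left.

How it is judged:
On the way, in this order (a step that is already met when the one before it is completed fails the run):
1. the free slot's latch is pressed open (value of joint latch above 0.4 rad), for 0.1 s.
2. the blue cassette is fully home in the free slot with the latch snapped shut over it (horizontal distance between blue_cassette and slot_floor below 0.005 m and z of blue_cassette in the frame of slot_floor between -0.003 and 0.003 m and angle between blue_cassette's own z axis and vertical below 0.08 rad and angle between the x axis of blue_cassette and the x axis of dock, either way round below 0.12 rad and value of joint latch below 0.08 rad), for 0.2 s.
3. the thumbwheel shows the number of the slot that was loaded (((y of dock in the frame of rack between 0.05 and 0.11 m and value of joint wheel between 0.33 and 0.67 rad) or (y of dock in the frame of rack between -0.03 and 0.03 m and value of joint wheel between 0.83 and 1.17 rad) or (y of dock in the frame of rack between -0.11 and -0.05 m and value of joint wheel between 1.33 and 1.67 rad))), for 0.2 s.
At the end, for the whole second after the job is handed in: The blue cassette rests released in the free slot: within 3 mm of the pocket floor in height and 5 mm of its centre, upright within 0.08 rad, along the slot within 0.12 rad, latch below 0.08 rad; the thumbwheel is at rest within 0.17 rad of 0.5 rad times the slot number (all of step 2 and ((y of dock in the frame of rack between 0.05 and 0.11 m and value of joint wheel between 0.33 and 0.67 rad) or (y of dock in the frame of rack between -0.03 and 0.03 m and value of joint wheel between 0.83 and 1.17 rad) or (y of dock in the frame of rack between -0.11 and -0.05 m and value of joint wheel between 1.33 and 1.67 rad)) and linear speed of blue_cassette below 0.01 m/s and contact force between the fingers and blue_cassette below 0.1 N and velocity of joint wheel between -0.05 and 0.05 rad/s); the robot touches nothing.
It fails at once if the grey cassette is moved by more than 20 mm or tipped (distance of grey_cassette from where it was at the start of the episode above 0.02 m or angle between grey_cassette's own z axis and vertical above 0.3 rad).
It also fails if it takes over 72 s, if anything falls off the work surface, if the arm or the gripper's body presses on something with over 40 N, if the wrist force passes 120 N, or if a joint passes its speed limit or range.

### The arm

A 7-joint arm with a two-finger parallel gripper is mounted at the origin on the work surface. World frame = base frame: x ahead of the robot, y to its left, z up, the work surface at z = 0. Lengths are in m, angles in rad, forces in N, time in s.
With the tool pointing down it reaches from about 0.4 to 0.9 m from the base axis. Payload 5.5 kg.
Tool frame: the origin (TCP) lies on the mounting face of the last link; the fingertips stand 173 mm ahead of it and the grasp point (between the pads) lies 155 mm ahead of it (arm.tips_ahead is the distance from the TCP to the fingertips, in m); z points along the fingers, y is the direction in which the jaws open and shut (so a half turn about z gives the same grasp; the last joint's range is limited). The gripper opens to 85 mm and grips with 20 to 120 N. Pads are 22 mm wide; open, the fingers measure 114 mm over their backs; the gripper's body (76 mm by 85 mm) begins 54 mm behind the grasp point. The pads swing forward as they close: fully open they stand 13 mm farther back than shut.
Start: joints at [-1.006, 0.501, -0.427, 1.55, 0.221, 1.138, -0.21], TCP at [0.193, 0.621, 0.405] pointing down, gripper open.
Joint ranges: [-2.88, 2.88], [-0.31, 2.03], [-1.54, 1.56], [0.2, 2.42], [-1.41, 4.55], [0.19, 2.02], [-2.57, 2.57]. Speed limits (rad/s): [2.57, 2.57, 3.14, 3.14, 3.14, 3.14, 3.14].

### API

Orientations are given as [roll, pitch, yaw] about the fixed x, y, z axes, in that order (R = Rz(yaw) Ry(pitch) Rx(roll)).
In Python, from cell import arm gives the robot as it stands. The module is installed in compiled form; this text tells all that it offers.
- The arm moves only by the shell command python3 -m jog 'ROWS' [FORCE]. ROWS is JSON, a list of rows, each a list of 5 numbers: the shift along the tool's x, y, z in mm, then the turn about the tool's z in degrees, then the gripper's target within -1 to 1 (shut at 1, half-way at 0, fully open at -1). A call has 1 to 10 rows; each row is the pose to reach, as a shift and turn from the pose commanded when the call began, along the tool's axes at that moment; what a row does not reach only later rows make up. A row lasts 1/10 s, in which the tool goes at most 50 mm and 8.59 degrees, less where a joint would pass 70% of its speed; a pose out of reach is approached as far as the arm can. A call with a gripper value outside its range is refused whole. The fingers move at their own pace and stop on an object; FORCE is the grip in N (left out, the last holds). Time passes only in rows, so rows that repeat a pose let the fingers close. It gives the time, the measured TCP pose, the force and the opening at its end, in the units of the state.
- arm.get_obs(): the state, without advancing time (a new reading comes with each control period).
- arm.get_image(name): name is "scene" or "top" or "wrist"; returns the picture (480x640x3 uint8, red, green, blue); there is no depth.
- arm.calibration(name): a dict with "camera_matrix" (3x3 intrinsics, pixels), "dist" ([k1, k2, p1, p2, k3] as OpenCV has them; the pictures are not rectified), "R" (3x3) and "t" (3): a world point X has camera coordinates R X + t; the wrist camera has in their place "T_tool_cam" (4x4, takes a point from camera to tool coordinates, whose origin is the TCP and whose axes are the flange's). Camera axes: x right, y down, z forward; pixel columns grow to the right and rows downward; lengths in m; the calibration is good to about 2 mm. A picture is of the moment at which its call begins: read the wrist's pose just before it. calibration takes no time and is no camera call.
- arm.sign_off(): hands the job in, once; it reports no verdict.
Trained networks look in the newest picture that a camera, given by its name, has taken for a name from the list of things; names that differ only in an ending like _2 or _b are one class to them, and where a whole thing is asked for, a point or a joint stands for the part that bears it (a point fixed in the world has none). Each returns a list of dicts, best first, with "conf" (0 to 1); they miss things now and then, are a little off and sometimes report something else, mostly with a low value. They report only what shows in the picture. A call takes as long as a camera call.
- arm.look_for(target, camera): "box" ([centre column, centre row, width, height] in pixels, round what is visible of it).
- arm.landmark_of(target, camera): "pixel" ([column, row] in pixels: a listed point, or the origin of a listed thing).
The state is a dict: "t": time; "joint_pos": joint angles; "joint_vel": joint speeds; "joint_efforts": joint torques, N m; "position": TCP position; "tcp_rot": TCP orientation; "wrist_force": force on the tool from outside, world axes, zero at the start; "torque": the same for the moment, N m; "width": finger opening in m.
Only numpy, scipy, OpenCV 4.12 (cv2) and the standard library are available. Lean on these libraries where they do the work, as an engineer would, in place of code of your own. Each camera call takes 0.05 s, during which the arm holds its last target. There are 200 camera calls.

## Working session

There is one attempt and no reset: what is moved stays moved. The work goes in short steps, Python scripts to look and compute and a shell command to move; the robot and the scene stay as the last step left them, time stands still between calls to the robot, and variables do not carry over. Pictures are saved under pics/ and viewed, about 8 in all and at most 12, crops included, and the job is handed in when it is done.

```bash
mkdir -p pics; cat > h.py <<'E'
import numpy as np, cv2
from cell import arm
from scipy.spatial.transform import Rotation as Ro
def pose():
    o=arm.get_obs(); return Ro.from_euler('xyz',o['tcp_rot']).as_matrix(), np.array(o['position'])
def snap(n,f=None):
    P=pose(); im=arm.get_image(n)
    if f: cv2.imwrite('pics/'+f,im[:,:,::-1])
    return P,im
def cam(n,P=None):
    c=arm.calibration(n); K=np.array(c['camera_matrix']);d=np.array(c['dist'])
    if n=='wrist':
        T=np.array(c['T_tool_cam']); R0,p0=P
        Rc=R0@T[:3,:3]; o=R0@T[:3,3]+p0
    else:
        Rc=np.array(c['R']).T; o=-Rc@np.array(c['t'])
    return K,d,Rc,o
def w(n,px,z,P=None):
    K,d,Rc,o=cam(n,P)
    u=cv2.undistortPoints(np.array([[px]],float),K,d)[0,0]
    v=Rc@np.array([u[0],u[1],1]); return o+v*(z-o[2])/v[2]
def proj(n,X,P=None):
    K,d,Rc,o=cam(n,P); 
    return cv2.projectPoints(np.array([X],float),cv2.Rodrigues(Rc.T)[0],-Rc.T@o,K,d)[0][0,0]
def tool(X,ref=None):
    "target point for fingertips in tool-axes shift (mm)"
    R,p=pose(); return (R.T@(np.array(X)-(p+R[:,2]*arm.tips_ahead)))*1000
E
python3 - <<'E'
from h import *
np.set_printoptions(precision=4,suppress=True)
print(arm.get_obs(),arm.tips_ahead)
H=dict(rack=0,dock=.008,slot_floor=.028,latch_pedal=.05,blue_cassette=0,grey_cassette=0,wheel_box=0,wheel_top=.066)
for c in ['top','scene']:
    P,im=snap(c,c+'0.png'); print(c,cam(c)[3])
    for k,z in H.items():
        r=arm.landmark_of(k,c)[:2]
        for q in r: print(k,q['pixel'],round(q['conf'],2),w(c,q['pixel'],z))
E
```

```text
{'t': 0.0, 'joint_pos': array([-1.0058,  0.5018, -0.4268,  1.5514,  0.2208,  1.1383, -0.2103]), 'joint_vel': array([-0.0018,  0.0021,  0.0003,  0.0001,  0.0002, -0.0015,  0.0016]), 'joint_efforts': array([ -0.0008, -56.9508,  -5.8164, -28.0937,   0.0108,   0.0119,
         0.    ]), 'position': array([0.1931, 0.6203, 0.4037]), 'tcp_rot': array([-3.1397, -0.0001,  2.8398]), 'wrist_force': array([-0.0835,  0.5174, -0.3338]), 'torque': array([ 0.0195,  0.0437, -0.0065]), 'width': 0.08520025894011739} 0.1734
top [ 0.4098 -0.0138  0.9814]
rack [233.0, 273.6] 0.87 [0.5252 0.1664 0.    ]
dock [276.9, 259.7] 0.58 [0.548  0.0857 0.008 ]
slot_floor [273.1, 257.2] 0.82 [0.5497 0.0904 0.028 ]
latch_pedal [261.4, 208.5] 0.74 [0.6327 0.1084 0.05  ]
latch_pedal [232.5, 272.7] 0.69 [0.5209 0.1581 0.05  ]
blue_cassette [463.3, 298.0] 0.94 [ 0.4731 -0.247   0.    ]
grey_cassette [487.9, 221.4] 0.97 [ 0.6123 -0.3007  0.    ]
grey_cassette [401.3, 257.6] 0.46 [ 0.5485 -0.1381  0.    ]
wheel_box [396.6, 264.0] 0.67 [ 0.5371 -0.1291  0.    ]
wheel_top [400.7, 258.4] 0.96 [ 0.5379 -0.1287  0.066 ]
scene [ 1.147  -0.3837  0.8983]
dock [374.5, 251.2] 0.93 [0.5469 0.0887 0.008 ]
slot_floor [373.4, 244.4] 0.93 [0.5452 0.0855 0.028 ]
latch_pedal [411.1, 257.8] 0.58 [0.6211 0.1157 0.05  ]
latch_pedal [266.5, 274.1] 0.22 [ 0.5256 -0.1288  0.05  ]
blue_cassette [196.2, 300.5] 0.59 [ 0.4807 -0.2519  0.    ]
grey_cassette [195.3, 366.1] 0.66 [ 0.6052 -0.3054  0.    ]
wheel_box [274.2, 295.9] 0.81 [ 0.5409 -0.1242  0.    ]
wheel_top [265.5, 272.7] 0.77 [ 0.5337 -0.1337  0.066 ]
```

View pics/top0.png

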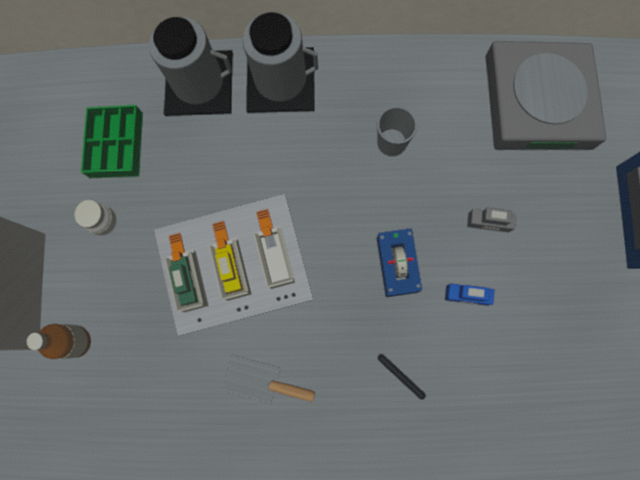

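View pics/scene0.png

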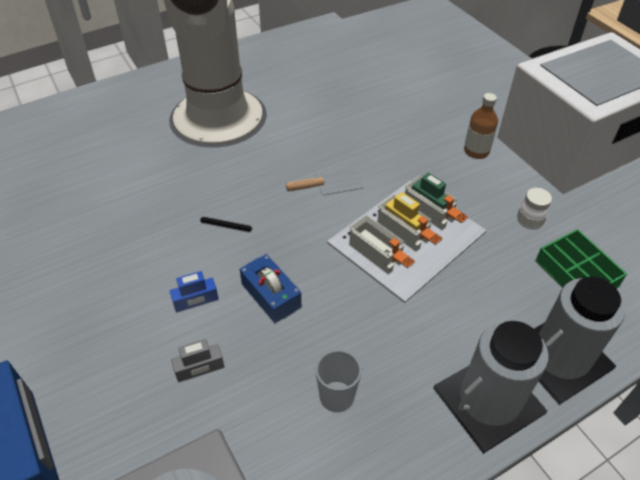

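Slot 3 is free: it's the white empty slot at (275,258) in the top view, beside the three dots. The blue cassette is at (470,294), grey at (492,217) and the wheel box at (400,262). I'll raise the tool, then go above the slot.

```bash
python3 -m jog '[[0,0,-50,0,1],[-40,-30,-100,0,1],[-80,-57,-100,0,1],[-120,-85,-100,0,1],[-160,-114,-100,0,1],[-200,-142,-100,0,1],[-240,-171,-100,0,1],[-280,-199,-100,0,1],[-320,-228,-100,0,1],[-360,-256,-100,0,1]]' 40
python3 -m jog '[[-40,-28,20,-8,1],[-80,-57,50,-16,1],[-120,-85,80,-24,1],[-150,-107,110,-31,1],[-175,-125,140,-31,1],[-175,-125,140,-31,1],[-175,-125,140,-31,1]]'
python3 - <<'E'
from h import *
np.set_printoptions(precision=4,suppress=True)
P,im=snap('wrist','w1.png'); print(P, P[1]+P[0][:,2]*arm.tips_ahead)
for k,z in dict(dock=.008,slot_floor=.028,latch_pedal=.05,rack=0).items():
    for q in arm.landmark_of(k,'wrist')[:3]: print(k,q['pixel'],round(q['conf'],2),w('wrist',q['pixel'],z,P))
E
```

```text
t: 1.9
position: [0.4568, 0.2735, 0.5051]
tcp_rot: [3.141, 0.001, 2.84]
wrist_force: [1.0, 0.5, -0.0]
width: 0.0001
t: 2.6
position: [0.5861, 0.1021, 0.3628]
tcp_rot: [-3.142, -0.004, -2.906]
wrist_force: [1.1, 0.5, -0.3]
width: 0.0001
(array([[-0.9724, -0.2334, -0.0035],
       [-0.2334,  0.9724, -0.0009],
       [ 0.0036, -0.0001, -1.    ]]), array([0.5861, 0.1021, 0.3628])) [0.5855 0.1019 0.1894]
dock [306.3, 169.8] 0.69 [0.5526 0.0867 0.008 ]
slot_floor [309.9, 168.2] 0.95 [0.5491 0.0891 0.028 ]
latch_pedal [309.4, 286.9] 0.78 [0.629  0.1078 0.05  ]
```

View pics/w1.png

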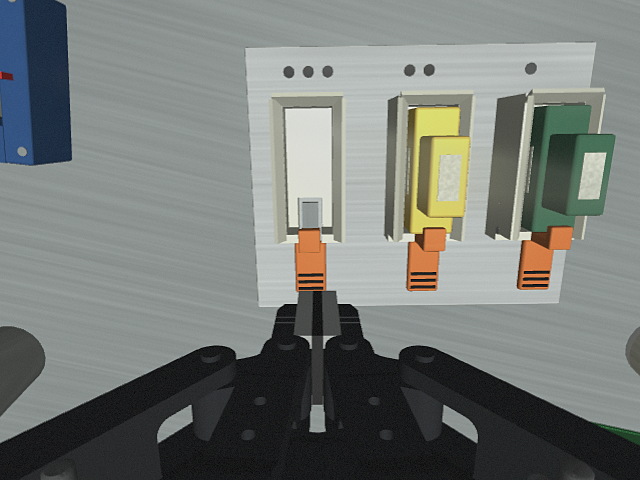

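The view shows the free slot's pocket centred near (309,168), its shut latch pedal ending at (311,287), and the fingers below. I'll measure the rack yaw from the plate corners.

```bash
python3 - <<'E'
from h import *
np.set_printoptions(precision=4,suppress=True)
P=pose()
a,b,c=[w('wrist',p,.008,P) for p in [(246,48),(595,42),(259,306)]]
print(a,b,c,np.linalg.norm(a-b),np.linalg.norm(a-c))
y1=np.arctan2(*(b-a)[:2]*[-1,1]) if 0 else np.arctan2(-(b-a)[0],(b-a)[1]); y2=np.arctan2((c-a)[1],(c-a)[0]); print(y1,y2)
y=(y1+y2)/2; ex=np.array([np.cos(y),np.sin(y),0]);ey=np.array([-ex[1],ex[0],0])
d=(b+c)/2-80*ey*.001; print('rack-based dock',d)
f=w('wrist',(309.9,168.2),.028,P); print('floor',f)
# pocket floor corners seen
for p in [(285,108),(331,108)]: print(w('wrist',p,.028,P))
for D in (d,f):
  pd=D+.080*ex; pd[2]=.06; print('pedal',pd,tool(pd))
E
```

```text
[0.4812 0.0293 0.008 ] [0.4178 0.2704 0.008 ] [0.675  0.0792 0.008 ] 0.2493394645348302 0.20012135641301715
0.257177215615853 0.2518655369364413
rack-based dock [0.5666 0.0974 0.008 ]
floor [0.5512 0.0937 0.028 ]
[0.515 0.067 0.028]
[0.5073 0.0982 0.028 ]
pedal [0.644  0.1175 0.06  ] [-58.4064  -3.1504 133.1612]
pedal [0.6286 0.1138 0.06  ] [-42.5617  -3.0488 133.1185]
```

```bash
python3 -m jog '[[-20,-2,30,-1,1],[-40,-3,70,-1,1],[-40,-3,105,-1,1],[-40,-3,125,-1,1],[-40,-3,136,-1,1],[-40,-3,142,-1,1],[-40,-3,148,-1,1],[-40,-3,154,-1,1],[-40,-3,160,-1,1],[-40,-3,164,-1,1]]'
python3 -m jog '[[0,0,1,0,1],[0,0,2,0,1],[0,0,2,0,1],[0,0,2,0,1]]'
python3 -m jog '[[0,0,-20,0,1],[0,0,-60,0,1],[0,0,-100,0,1],[10,0,-120,0,1],[20,0,-130,0,1],[20,0,-130,0,1],[20,0,-130,0,1]]'
python3 - <<'E'
from h import *
np.set_printoptions(precision=4,suppress=True)
P,im=snap('wrist','w2.png'); print(P[1])
for k,z in dict(slot_floor=.028,latch_pedal=.029).items():
    for q in arm.landmark_of(k,'wrist')[:3]: print(k,q['pixel'],round(q['conf'],2),w('wrist',q['pixel'],z,P))
E
```

```text
t: 3.85
position: [0.6294, 0.1115, 0.2059]
tcp_rot: [-3.141, 0.011, -2.885]
wrist_force: [-0.1, 1.4, 33.6]
width: 0.0002
t: 4.25
position: [0.6298, 0.1116, 0.2056]
tcp_rot: [-3.141, 0.013, -2.885]
wrist_force: [-0.1, 0.3, 29.5]
width: -0.0003
t: 4.95
position: [0.6055, 0.105, 0.3276]
tcp_rot: [-3.141, -0.002, -2.885]
wrist_force: [1.3, 0.2, 0.0]
width: 0.0
[0.6055 0.105  0.3276]
slot_floor [312.8, 141.2] 0.63 [0.5497 0.0888 0.028 ]
```

View pics/w2.png

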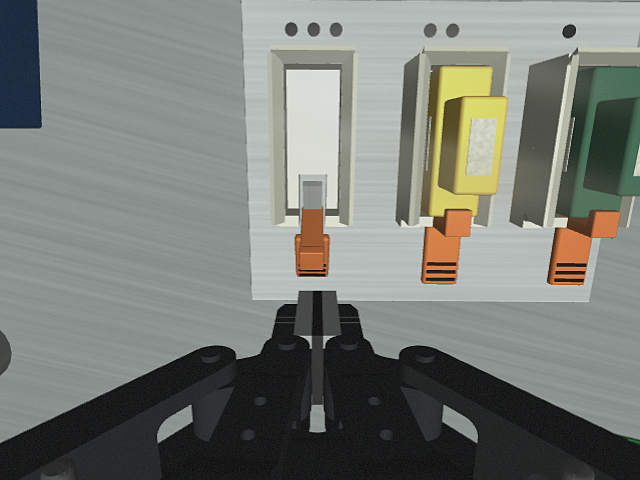

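The latch is open: its lever is tilted and its foot is raised at (313,188). Next, the blue cassette.

```bash
python3 -m jog '[[20,-25,-20,-8,1],[40,-50,-40,-16,0],[65,-83,-40,-24,-1],[90,-116,-40,-32,-1],[115,-150,-40,-40,-1],[140,-180,-40,-48,-1],[170,-220,-40,-56,-1],[196,-253,-40,-64,-1],[196,-253,-40,-68,-1],[196,-253,-40,-68,-1]]'
python3 -m jog '[[0,0,0,0,-1],[0,0,0,0,-1]]'
python3 - <<'E'
from h import *
np.set_printoptions(precision=4,suppress=True)
P,im=snap('wrist','w3.png'); print(P, arm.get_obs()['joint_pos'])
for k,z in dict(blue_cassette=0,grey_cassette=0).items():
    for q in arm.landmark_of(k,'wrist')[:3]: print(k,q['pixel'],round(q['conf'],2),w('wrist',q['pixel'],z,P))
E
```

```text
t: 6.1
position: [0.4895, -0.161, 0.3539]
tcp_rot: [3.089, -0.008, -1.809]
wrist_force: [-0.4, 1.9, -4.3]
width: 0.0855
t: 6.3
position: [0.4895, -0.1628, 0.3519]
tcp_rot: [3.085, -0.003, -1.819]
wrist_force: [0.3, 0.3, -0.0]
width: 0.0855
(array([[-0.2459, -0.9677, -0.0554],
       [-0.9693,  0.2457,  0.0114],
       [ 0.0026,  0.0565, -0.9984]]), array([ 0.4895, -0.1628,  0.3519])) [ 1.2004  0.6627 -1.2685  1.8958  0.6784  1.1812  2.5656]
blue_cassette [270.0, 96.5] 0.57 [ 0.4819 -0.2516  0.    ]
grey_cassette [71.2, 74.4] 0.93 [ 0.6112 -0.2988  0.    ]
```

View pics/w3.png

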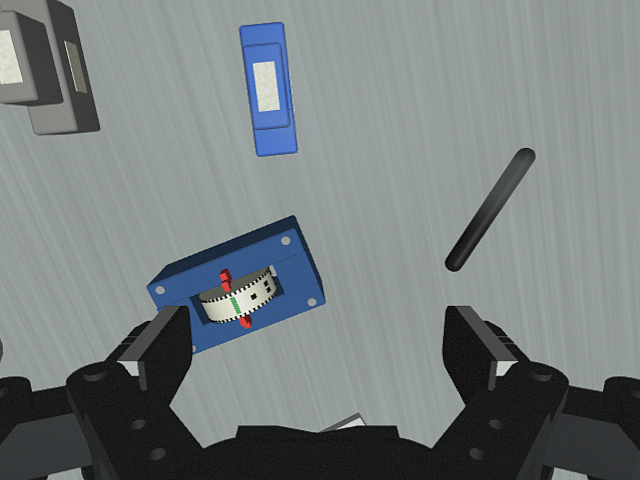

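The blue cassette shows at (268,90), with its block top centred near (267,86). The wheel's green bar is on top. Joint 7 is at its limit, so I'll use the opposite half-turn. First I'll measure the cassette's yaw.

```bash
python3 - <<'E'
from h import *
np.set_printoptions(precision=4,suppress=True)
P=pose()
c=[w('wrist',p,.066,P) for p in [(247,45),(279,43),(289,126),(254,130)]]
print(c,np.mean(c,0),np.linalg.norm(c[0]-c[3]),np.linalg.norm(c[0]-c[1]))
e=[w('wrist',p,.036,P) for p in [(240,27),(283,24),(297,152),(257,156)]]
print(e,np.mean(e,0),np.linalg.norm(e[0]-e[3]))
for q in (c,e):
  v=(q[0]+q[1]-q[2]-q[3]); print(np.degrees(np.arctan2(v[1],v[0])))
print('wheel',[w('wrist',p,.066,P) for p in [(225,275),(246,322)]], [w('wrist',p,.048,P) for p in [(149,287),(294,217),(324,303)]])
E
python3 -m jog '[[0,0,-4,8,-1],[0,0,-8,16,-1],[0,0,-12,24,-1],[0,0,-16,32,-1],[0,0,-20,40,-1],[0,0,-24,48,-1],[0,0,-24,56,-1],[0,0,-24,64,-1],[0,0,-24,72,-1],[0,0,-24,80,-1]]'
python3 -m jog '[[0,0,0,8,-1],[0,0,0,16,-1],[0,0,0,24,-1],[0,0,0,32,-1],[0,0,0,40,-1],[0,0,0,48,-1],[0,0,0,56,-1],[0,0,0,64,-1],[0,0,0,72,-1],[0,0,0,80,-1]]'
python3 -c "
from h import *
print(arm.get_obs()['joint_pos'])"
```

```text
[array([ 0.4871, -0.2747,  0.066 ]), array([ 0.4694, -0.2716,  0.066 ]), array([ 0.4754, -0.2268,  0.066 ]), array([ 0.496 , -0.2295,  0.066 ])] [ 0.482  -0.2506  0.066 ] 0.04606828624460269 0.017956907694997835
[array([ 0.49  , -0.2917,  0.036 ]), array([ 0.4636, -0.2873,  0.036 ]), array([ 0.4747, -0.2099,  0.036 ]), array([ 0.5013, -0.2138,  0.036 ])] [ 0.4824 -0.2507  0.036 ] 0.07872954699915717
-99.44059092077714
-98.2181408584022
wheel [array([ 0.5386, -0.1477,  0.066 ]), array([ 0.5349, -0.1128,  0.066 ])] [array([ 0.5953, -0.1475,  0.048 ]), array([ 0.4873, -0.1698,  0.048 ]), array([ 0.4824, -0.1048,  0.048 ])]
t: 7.45
position: [0.4922, -0.158, 0.3795]
tcp_rot: [-3.137, -0.051, 3.072]
wrist_force: [-1.4, 0.8, -0.0]
width: 0.0855
t: 8.45
position: [0.4922, -0.158, 0.3801]
tcp_rot: [-3.092, -0.005, 1.675]
wrist_force: [-1.2, -1.1, 0.4]
width: 0.0856
[ 0.81274834  0.34652092 -0.67403904  1.88088506  0.25658     1.05067058
  0.13249881]
```

```bash
python3 -m jog '[[0,0,0,8,-1],[0,0,0,15,-1],[0,0,0,15,-1],[0,0,0,15,-1]]'
python3 -c "
from h import *
np.set_printoptions(precision=4,suppress=True)
print(pose(),arm.get_obs()['joint_pos'])"
```

```text
t: 8.85
position: [0.492, -0.1588, 0.3794]
tcp_rot: [-3.091, 0.007, 1.422]
wrist_force: [-0.2, 0.8, -0.6]
width: 0.0855
(array([[ 0.1482,  0.9876, -0.0512],
       [ 0.9889, -0.1484,  0.001 ],
       [-0.0066, -0.0508, -0.9987]]), array([ 0.492 , -0.1588,  0.3794])) [ 0.7766  0.3382 -0.6262  1.8819  0.2357  1.046  -0.1011]
```

```bash
python3 - <<'E'
from h import *
np.set_printoptions(precision=1,suppress=True)
print(tool([.482,-.2506,.080]),tool([.482,-.2506,.039]))
E
```

```text
[-90.3  18.9 126. ] [-90.  21. 167.]
```

```bash
python3 -m jog '[[-45,10,20,0,-1],[-90,19,40,0,-1],[-90,19,80,0,-1],[-90,20,120,0,-1],[-90,21,145,0,-1],[-90,21,160,0,-1],[-90,21,167,0,-1],[-90,21,167,0,-1],[-90,21,167,0,-1],[-90,21,167,0,-1]]' 40
python3 -c "
from h import *
np.set_printoptions(precision=4,suppress=True)
print(pose(),tool([.482,-.2506,.039]))"
```

```text
t: 9.85
position: [0.4901, -0.2525, 0.2118]
tcp_rot: [-3.09, 0.005, 1.416]
wrist_force: [0.3, 0.1, -0.2]
width: 0.0855
(array([[ 0.1542,  0.9867, -0.0515],
       [ 0.988 , -0.1543,  0.0026],
       [-0.0054, -0.0513, -0.9987]]), array([ 0.4901, -0.2525,  0.2118])) [ 1.5728  0.5511 -0.437 ]
```

```bash
python3 -m jog '[[1,0,0,0,0],[1,0,0,0,1],[1,0,0,0,1],[1,0,0,0,1],[1,0,0,0,1],[1,0,0,0,1],[1,0,-10,0,1],[1,0,-30,0,1],[1,0,-70,0,1],[1,0,-110,0,1]]' 40
python3 - <<'E'
from h import *
np.set_printoptions(precision=4,suppress=True)
P,im=snap('wrist'); cv2.imwrite('pics/w4.png',im[:,:,::-1]); print(P,arm.get_obs()['joint_pos'])
# travel target: block over slot_floor with bottom hover z
E
```

```text
t: 10.85
position: [0.4945, -0.2514, 0.3207]
tcp_rot: [-3.084, 0.003, 1.416]
wrist_force: [1.5, -0.9, -0.0]
width: 0.0216
(array([[ 0.1543,  0.9864, -0.0569],
       [ 0.988 , -0.1542,  0.0059],
       [-0.003 , -0.0571, -0.9984]]), array([ 0.4945, -0.2514,  0.3207])) [ 0.8567  0.467  -0.5627  1.8323  0.3131  0.9756 -0.002 ]
```

View pics/w4.png

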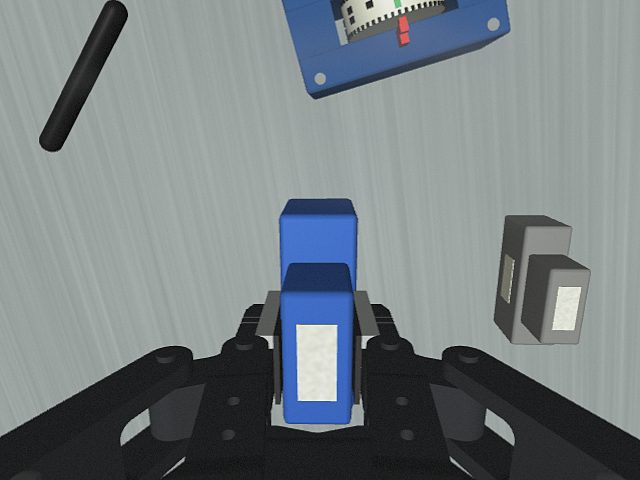

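The cassette is gripped squarely. Next I'll get its offset along tool x and travel over the slot.

```bash
cat >> h.py <<'E'
def tplane(px,zt):
    "pixel of wrist cam -> tool xy at tool z=zt"
    return w2(px,zt)
def w2(px,zt):
    c=arm.calibration('wrist');T=np.array(c['T_tool_cam'])
    u=cv2.undistortPoints(np.array([[px]],float),np.array(c['camera_matrix']),np.array(c['dist']))[0,0]
    v=T[:3,:3]@np.array([u[0],u[1],1]); return T[:3,3]+v*(zt-T[2,3])/v[2]
E
python3 - <<'E'
from h import *
np.set_printoptions(precision=4,suppress=True)
for p in [(284,290),(353,290),(285,422),(352,422)]: print(w2(p,.1464))
for p in [(284,199),(357,199)]: print(w2(p,.212))
for p in [(281,218),(357,218)]: print(w2(p,.176))
E
python3 -m jog '[[20,1,-40,0,1],[55,2,-50,-8,1],[90,4,-50,-16,1],[130,6,-50,-24,1],[170,7,-50,-32,1],[210,9,-50,-40,1],[250,11,-50,-48,1],[285,12,-50,-56,1],[320,14,-50,-64,1],[350,15,-50,-72,1]]'
python3 -m jog '[[0,0,0,-8,1],[0,0,0,-16,1],[0,0,0,-24,1],[0,0,0,-32,1],[0,0,0,-40,1],[0,0,0,-41,1],[0,0,0,-41,1],[0,0,0,-41,1]]'
python3 - <<'E'
from h import *
np.set_printoptions(precision=4,suppress=True)
P,im=snap('wrist','w5.png'); print(P,arm.get_obs()['joint_pos'])
for k,z in dict(dock=.008,slot_floor=.028,latch_pedal=.029).items():
    for q in arm.landmark_of(k,'wrist')[:3]: print(k,q['pixel'],round(q['conf'],2),w('wrist',q['pixel'],z,P))
E
```

```text
[ 0.0217 -0.0093  0.1464]
[0.0217 0.0109 0.1464]
[-0.0236 -0.0099  0.1464]
[-0.0237  0.0116  0.1464]
[ 0.038  -0.0139  0.212 ]
[0.038  0.0178 0.212 ]
[ 0.0371 -0.0123  0.176 ]
[0.0371 0.0145 0.176 ]
t: 11.9
position: [0.5666, 0.0933, 0.3678]
tcp_rot: [-3.121, -0.05, 2.678]
wrist_force: [-0.1, 0.2, -1.8]
width: 0.0213
t: 12.7
position: [0.5668, 0.0914, 0.3677]
tcp_rot: [3.125, -0.052, -2.898]
wrist_force: [-0.8, 0.2, -1.4]
width: 0.0213
(array([[-0.9691, -0.2405, -0.0541],
       [-0.241 ,  0.9705,  0.0037],
       [ 0.0517,  0.0166, -0.9985]]), array([0.5668, 0.0914, 0.3677])) [ 0.5735  0.6352 -1.0835  1.7441  0.5728  1.1849  1.1331]
```

View pics/w5.png

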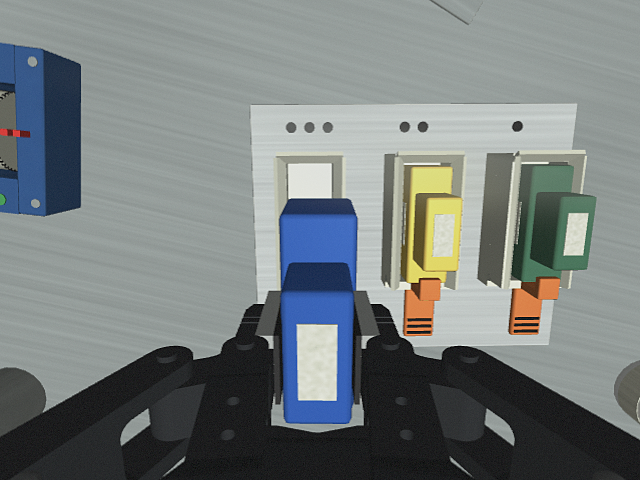

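```bash
python3 - <<'E'
from h import *
np.set_printoptions(precision=4,suppress=True)
R,p=P=pose()
for px,z in [((251,105),.008),((577,104),.008),((288,162),.028),((331,162),.028)]: print(w('wrist',px,z,P))
y=.2545; ex=np.array([np.cos(y),np.sin(y),0]); print('yaw err tool-rack deg',np.degrees(np.arctan2(-R[1,0],-R[0,0])-y))
o=p+R@np.array([-.0015,.0005,.212]); print('cass',o)
for t in ([.5512,.0935,.075],[.5512,.0935,.028]): print(R.T@(np.array(t)-o)*1000)
E
```

```text
[0.4795 0.0257 0.008 ]
[0.4184 0.2661 0.008 ]
[0.5131 0.0632 0.028 ]
[0.5055 0.0937 0.028 ]
yaw err tool-rack deg -0.5097838354733286
cass [0.5569 0.0932 0.1561]
[ 1.2931  0.344  81.2572]
[ -1.1117  -0.4332 128.1892]
```

```bash
python3 - <<'E'
from h import *
np.set_printoptions(precision=4,suppress=True)
def M(a): return Ro.from_matrix(np.array(a)).as_matrix()
P1=(M([[-0.9724,-0.2334,-0.0035],[-0.2334,0.9724,-0.0009],[0.0036,-0.0001,-1.]]),np.array([0.5861,0.1021,0.3628]))
P2=(Ro.from_euler('xyz',[-3.141,-.002,-2.885]).as_matrix(),np.array([.6055,.105,.3276]))
P5=(M([[-0.9691,-0.2405,-0.0541],[-0.241,0.9705,0.0037],[0.0517,0.0166,-0.9985]]),np.array([0.5668,0.0914,0.3677]))
for P,L,fl in [(P1,[(246,48),(595,42)],[(285,108),(331,108)]),(P2,[(244,0),(638,0)],[(285,70),(341,70)]),(P5,[(251,105),(577,104)],[(288,162),(331,162)])]:
  a,b=[w('wrist',q,.008,P) for q in L]; v=b-a; y=np.arctan2(-v[0],v[1])
  f=sum(w('wrist',q,.028,P) for q in fl)/2; e=np.array([np.cos(.25),np.sin(.25),0])
  print('yaw',y,'a',a,'centre',f+.042*e, 'toolyaw',np.arctan2(-P[0][1,0],-P[0][0,0]))
print(pose())
for i in range(2): arm.get_image('wrist'); print(pose()[1],arm.get_obs()['tcp_rot'])
E
```

```text
yaw 0.25033079752850235 a [0.4793 0.0257 0.008 ] centre [0.5501 0.0888 0.028 ] toolyaw 0.23556813698521142
yaw 0.255096635376594 a [0.4791 0.0263 0.008 ] centre [0.5503 0.0887 0.028 ] toolyaw 0.25659265358979344
yaw 0.24676469354726915 a [0.479  0.0257 0.008 ] centre [0.5497 0.0888 0.028 ] toolyaw 0.24375746140056573
(array([[-0.9687, -0.2423, -0.0536],
       [-0.2428,  0.9701,  0.0036],
       [ 0.0512,  0.0165, -0.9986]]), array([0.5669, 0.0916, 0.3678]))
[0.5669 0.0916 0.3678] [ 3.125  -0.0512 -2.8956]
[0.5669 0.0916 0.3678] [ 3.1249 -0.0512 -2.8955]
```

```bash
python3 - <<'E'
from h import *
np.set_printoptions(precision=1,suppress=True)
R,p=P=pose()
o=p+R@np.array([-.0015,.0005,.212]); print('cass',o)
for t in ([.5500,.0888,.065],[.5500,.0888,.045],[.55,.0888,.028]): print(R.T@(np.array(t)-o)*1000)
E
```

```text
cass [0.6 0.1 0.2]
[ 3.1 -4.2 91.3]
[  2.1  -4.5 111.3]
[  1.2  -4.8 128.2]
```

```bash
python3 -m jog '[[4,-4,30,0,1],[4,-4,60,0,1],[3,-4,80,0,1],[3,-4,88,0,1],[3,-4,93,0,1],[3,-4,93,0,1],[3,-4,93,0,1],[3,-4,93,0,1]]' 40
python3 - <<'E'
from h import *
np.set_printoptions(precision=4,suppress=True)
R,p=P=pose(); im=arm.get_image('wrist'); cv2.imwrite('pics/w6.png',im[:,:,::-1])
o=p+R@np.array([-.0015,.0005,.212]); print('cass',o,R[2], np.arctan2(-R[1,0],-R[0,0]))
print((R.T@(np.array([.55,.0888,.028])-o)*1000).round(1))
E
```

```text
t: 13.8
position: [0.5605, 0.0875, 0.276]
tcp_rot: [3.125, -0.05, -2.895]
wrist_force: [0.5, -0.8, -1.2]
width: 0.0212
cass [0.5508 0.0892 0.0642] [ 0.0496  0.0168 -0.9986] 0.24641346486839236
[-1.  -0.8 36.2]
```

View pics/w6.png

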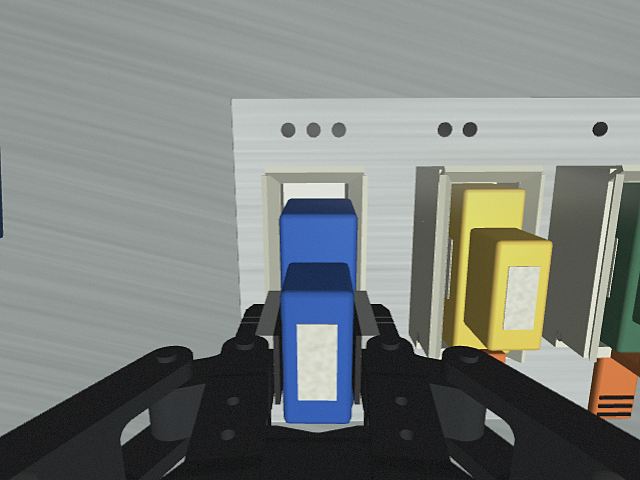

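The cassette sits in line over the pocket: its centre is at column 318 and the slot's at about 315. Lowering.

```bash
python3 -m jog '[[0,-1,6,0,1],[0,-1,12,0,1],[0,-1,17,0,1],[-1,-1,20,0,1],[-1,-1,22,0,1],[-1,-1,22,0,1]]' 40
python3 - <<'E'
from h import *
np.set_printoptions(precision=4,suppress=True)
R,p=P=pose()
o=p+R@np.array([-.0015,.0005,.212]); print('cass',o,R[2], np.arctan2(-R[1,0],-R[0,0]))
print((R.T@(np.array([.55,.0888,.028])-o)*1000).round(1))
E
```

```text
t: 14.45
position: [0.5598, 0.0867, 0.2524]
tcp_rot: [3.124, -0.052, -2.895]
wrist_force: [-0.2, -0.1, -1.2]
width: 0.0214
cass [0.5495 0.0883 0.0407] [ 0.0523  0.0172 -0.9985] 0.24664185423399776
[-1.3  0.1 12.6]
```

```bash
python3 -m jog '[[-1,0,3,0,1],[-1,0,6,0,1],[-1,0,9,0,1],[-1,0,12,0,1],[-1,0,14,0,1],[-1,0,15,0,1],[-1,0,15,0,1]]' 40
python3 - <<'E'
from h import *
np.set_printoptions(precision=4,suppress=True)
R,p=P=pose()
o=p+R@np.array([-.0015,.0005,.212]); print('cass',o,R[2], np.arctan2(-R[1,0],-R[0,0]))
E
```

```text
t: 15.15
position: [0.5591, 0.0879, 0.2401]
tcp_rot: [3.126, -0.054, -2.894]
wrist_force: [-13.6, -4.2, 23.1]
width: 0.0212
cass [0.5486 0.0891 0.0284] [ 0.0538  0.0153 -0.9984] 0.2476717869530553
```

```bash
python3 -m jog '[[1,0,1,0,1],[1,0,2,0,1],[1,0,3,0,1],[1,0,4,0,1],[1,0,4,0,1]]' 40
python3 -m jog '[[0,0,0,0,0.3],[0,0,0,0,0],[0,0,0,0,0],[0,0,0,0,0]]'
python3 -m jog '[[0,0,-15,0,0],[0,0,-40,0,0],[0,0,-80,0,0],[0,0,-100,0,0.5],[0,0,-100,0,1],[0,0,-100,0,1],[0,0,-100,0,1]]'
python3 - <<'E'
from h import *
np.set_printoptions(precision=4,suppress=True)
P,im=snap('wrist','w7.png'); print(P)
for k,z in dict(blue_cassette=.028,latch_pedal=.05,grey_cassette=0).items():
    for q in arm.landmark_of(k,'wrist')[:3]: print(k,q['pixel'],round(q['conf'],2),w('wrist',q['pixel'],z,P))
E
```

```text
t: 15.65
position: [0.5578, 0.0882, 0.2382]
tcp_rot: [3.128, -0.054, -2.894]
wrist_force: [-18.7, -6.1, 40.3]
width: 0.0215
t: 16.05
position: [0.5593, 0.0866, 0.2336]
tcp_rot: [3.124, -0.051, -2.895]
wrist_force: [0.1, -0.5, 0.8]
width: 0.0426
t: 16.75
position: [0.564, 0.086, 0.333]
tcp_rot: [3.125, -0.053, -2.895]
wrist_force: [0.4, 0.5, 0.3]
width: 0.0004
(array([[-0.9684, -0.2431, -0.0553],
       [-0.2436,  0.9699,  0.0035],
       [ 0.0528,  0.0169, -0.9985]]), array([0.564, 0.086, 0.333]))
blue_cassette [321.3, 234.4] 0.93 [0.5497 0.0918 0.028 ]
```

View pics/w7.png

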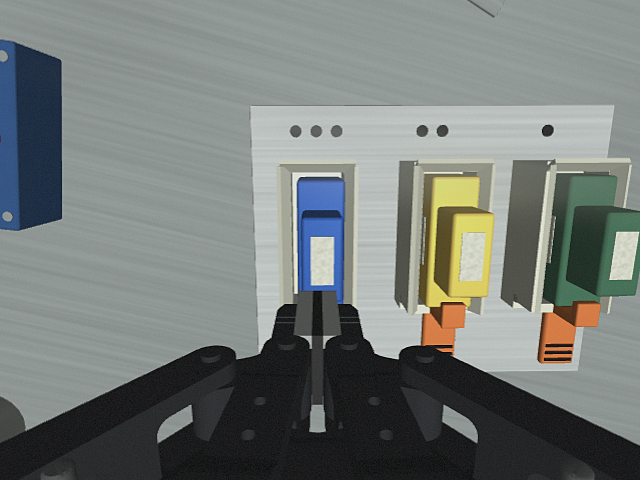

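The blue cassette is in the slot, but the fingers hide the latch. I'll press the block's top with closed fingers and read the contact height, which should be 94 mm when home. Then I'll look from further back.

```bash
python3 -m jog '[[0,2,30,0,1],[2,2,50,0,1],[2,2,60,0,1],[2,2,64,0,1],[2,2,67,0,1],[2,2,69,0,1],[2,2,69,0,1]]' 40
python3 -c "
from h import *
R,p=pose();print(p+R[:,2]*arm.tips_ahead)"
python3 -m jog '[[0,0,-20,0,1],[-30,0,-60,0,1],[-70,0,-80,0,1],[-90,0,-90,0,1],[-90,0,-90,0,1],[-90,0,-90,0,1]]'
python3 - <<'E'
from h import *
np.set_printoptions(precision=4,suppress=True)
P,im=snap('wrist','w8.png'); print(P)
for k,z in dict(blue_cassette=.028,latch_pedal=.05).items():
    for q in arm.landmark_of(k,'wrist')[:3]: print(k,q['pixel'],round(q['conf'],2),w('wrist',q['pixel'],z,P))
E
```

```text
t: 17.65
position: [0.5586, 0.0886, 0.2675]
tcp_rot: [3.126, -0.051, -2.895]
wrist_force: [-5.7, -2.9, 13.7]
width: -0.0002
[0.54939916 0.08902594 0.09431967]
t: 18.25
position: [0.6501, 0.1101, 0.3506]
tcp_rot: [3.124, -0.051, -2.895]
wrist_force: [-0.4, 0.2, -0.3]
width: -0.0
(array([[-0.9684, -0.2435, -0.0537],
       [-0.2441,  0.9697,  0.0044],
       [ 0.051 ,  0.0174, -0.9985]]), array([0.6501, 0.1101, 0.3506]))
blue_cassette [314.8, 100.2] 0.66 [0.5517 0.0908 0.028 ]
latch_pedal [309.5, 220.0] 0.62 [0.6279 0.1059 0.05  ]
```

View pics/w8.png

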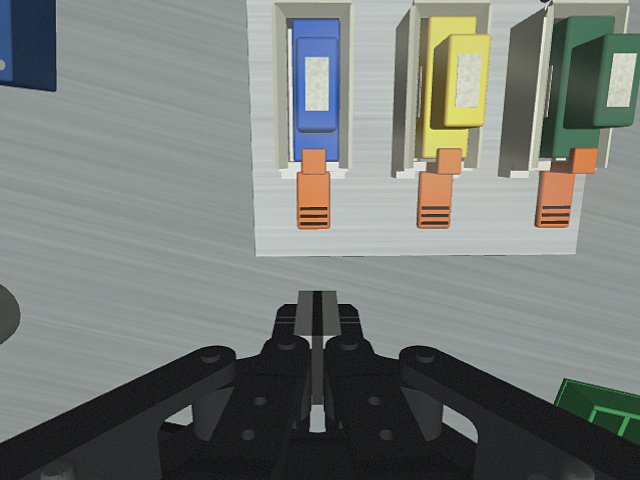

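The latch is shut, with its nose over the blue shoulder at (314,160), matching its neighbours. The contact height of 94.3 mm confirms the cassette is home. On to the wheel.

```bash
python3 -m jog '[[15,-36,0,2,1],[30,-72,0,4,1],[45,-108,0,7,1],[60,-144,0,7,1],[75,-180,0,7,1],[89,-216,0,7,1],[89,-216,0,7,1],[89,-216,0,7,1],[89,-216,0,7,1],[89,-216,0,7,1]]'
python3 - <<'E'
from h import *
np.set_printoptions(precision=4,suppress=True)
P,im=snap('wrist','w9.png'); print(P, arm.get_obs()['joint_pos'])
for k,z in dict(wheel_top=.066,wheel_box=0).items():
    for q in arm.landmark_of(k,'wrist')[:3]: print(k,q['pixel'],round(q['conf'],2),w('wrist',q['pixel'],z,P))
E
```

```text
t: 19.4
position: [0.6165, -0.1196, 0.3513]
tcp_rot: [3.13, -0.053, -3.015]
wrist_force: [0.7, -0.1, 0.1]
width: -0.0002
(array([[-0.9906, -0.1261, -0.0538],
       [-0.1266,  0.9919,  0.0046],
       [ 0.0528,  0.0114, -0.9985]]), array([ 0.6165, -0.1196,  0.3513])) [ 0.8142  0.715  -0.9946  1.6192  0.6178  1.2161  1.3746]
wheel_top [310.5, 134.1] 0.85 [ 0.5397 -0.1288  0.066 ]
wheel_box [312.0, 137.6] 0.86 [ 0.5395 -0.128   0.    ]
```

View pics/w9.png

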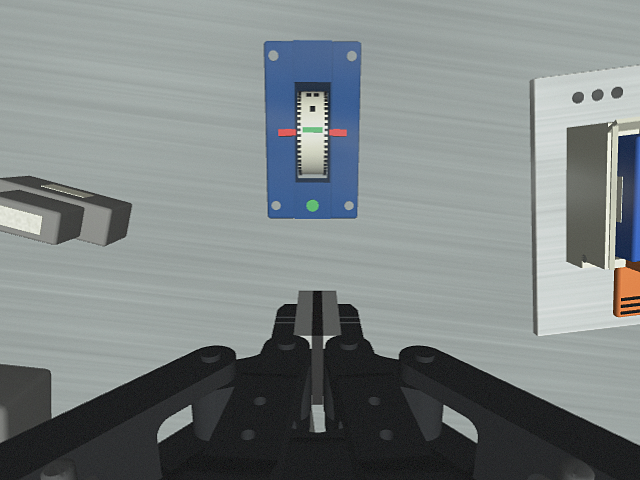

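The wheel is at (312,131) with the green bar on top, and the box is aligned with the tool. Dots one and two lie on the robot's side.

```bash
python3 - <<'E'
from h import *
np.set_printoptions(precision=1,suppress=True)
e=np.array([.991,.127,0]); 
for s in (-.009,.009): print(tool(np.array([.5393,-.1287,.066])+s*e), tool(np.array([.5393,-.1287,.09])+s*e))
E
```

```text
[ 71.7  -1.8 116. ] [72.9 -1.6 92.1]
[ 53.7  -1.8 115.1] [55.  -1.5 91.1]
```

```bash
python3 -m jog '[[40,-1,30,0,1],[72,-2,70,0,1],[72,-2,100,0,1],[72,-2,110,0,1],[72,-2,114,0,1],[72,-2,116,0,1],[72,-2,117,0,1],[72,-2,117,0,1]]'
python3 -c "
from h import *
R,p=pose();print(p+R[:,2]*arm.tips_ahead)"
```

```text
t: 20.35
position: [0.5406, -0.1314, 0.2396]
tcp_rot: [3.131, -0.05, -3.017]
wrist_force: [0.5, -0.1, 2.3]
width: 0.0001
[ 0.53181033 -0.13068366  0.0664273 ]
```

Light contact at 66.4 mm. Pressing a little more, then stroking 18 mm.

```bash
python3 -m jog '[[0,0,0.6,0,1],[-2,0,0.6,0,1],[-4,0,0.6,0,1],[-6,0,0.6,0,1],[-9,0,0.6,0,1],[-12,0,0.6,0,1],[-15,0,0.6,0,1],[-18,0,0.6,0,1],[-18,0,0.6,0,1],[-18,0,0.6,0,1]]'
python3 -c "
from h import *
R,p=pose();print(p+R[:,2]*arm.tips_ahead)"
```

```text
t: 21.35
position: [0.5585, -0.1292, 0.2383]
tcp_rot: [3.131, -0.049, -3.017]
wrist_force: [1.0, 0.6, 5.7]
width: -0.0002
[ 0.54979837 -0.12845336  0.06509443]
```

Lift, return, and stroke again (18 mm moved, about 0.69 rad).

```bash
python3 -m jog '[[0,0,-8,0,1],[0,0,-12,0,1],[18,0,-12,0,1],[18,0,-8,0,1],[18,0,-2,0,1],[18,0,-0.5,0,1],[18,0,0.2,0,1],[18,0,0.2,0,1]]'
python3 -m jog '[[-1,0,0,0,1],[-3,0,0,0,1],[-5,0,0,0,1],[-7,0,0,0,1],[-10,0,0,0,1],[-13,0,0,0,1],[-16,0,0,0,1],[-19,0,0,0,1],[-19,0,0,0,1],[-19,0,0,0,1]]'
python3 -c "
from h import *
R,p=pose();print(p+R[:,2]*arm.tips_ahead)"
python3 -m jog '[[0,0,-30,0,1],[-30,0,-80,0,1],[-60,2,-117,0,1],[-60,2,-117,0,1],[-60,2,-117,0,1]]'
python3 - <<'E'
from h import *
P,im=snap('wrist'); c=im[20:240,210:430]; cv2.imwrite('pics/w10.png',cv2.resize(c,None,fx=2.5,fy=2.5,interpolation=cv2.INTER_CUBIC)[:,:,::-1])
np.save('P10.npy',np.c_[P[0],P[1]]); cv2.imwrite('pics/w10f.png',im[:,:,::-1])
print(proj('wrist',[.5393,-.1287,.066],P))
E
```

```text
t: 22.15
position: [0.5415, -0.132, 0.2393]
tcp_rot: [3.133, -0.048, -3.018]
wrist_force: [-0.9, -1.1, 14.2]
width: -0.0002
t: 23.15
position: [0.5604, -0.1298, 0.2377]
tcp_rot: [3.132, -0.048, -3.018]
wrist_force: [1.6, -1.3, 7.7]
width: -0.0001
[ 0.55198569 -0.12917465  0.06453019]
t: 23.65
position: [0.6249, -0.1198, 0.3509]
tcp_rot: [3.131, -0.05, -3.017]
wrist_force: [0.1, 0.1, -0.3]
width: 0.0002
[312.90061058 117.2808099 ]
```

View pics/w10.png

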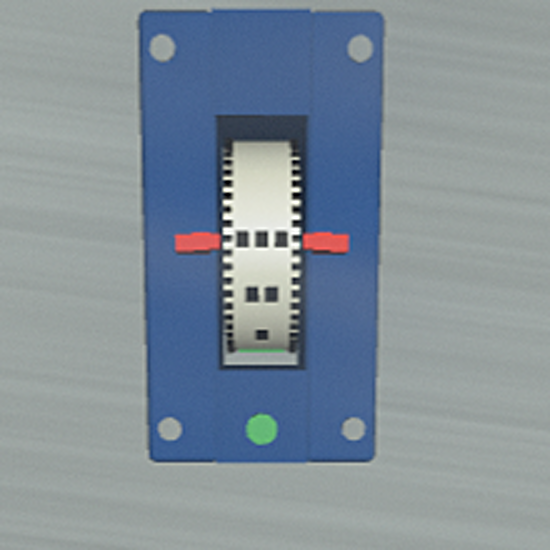

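The three dots sit between the red pointers (dots at crop row 240, pointers at 242). The arm is clear of everything, so I'm handing in.

```bash
python3 -c "
from h import *
o=arm.get_obs(); print(o['t'],o['wrist_force']); print(arm.sign_off())"
```

```text
23.7 [-0.17095772  0.12876091 -0.72761596]
the job is handed in; nothing more can be done
None
```

I loaded the blue cassette into slot 3, the free slot, with the latch shut over it, and set the thumbwheel to three dots. The job was handed in at 23.7 s; sign-off gives no verdict.

**Last checks**
- **Cassette:** pressing on its top made contact 94.3 mm above the bench, against 94 mm when home. Its measured position was within about 3 mm of the slot centre.
- **Latch:** the wrist picture taken after that press shows it shut, with the nose over the cassette's shoulder like its neighbours.
- **Thumbwheel:** the three dots sit between the red pointers, about 0.02 rad off by eye.
- **Robot and grey cassette:** the arm was clear of everything with no significant wrist force. I never touched the grey cassette, but I did not measure its position again at the end.

**What went wrong or disagreed**
- **Tool tilt:** joint 7 ran into its range limit on the way to the blue cassette. That left the tool tilted about 3° for the rest of the job, but the insertion and the wheel strokes still worked.
- **Slot position:** one early estimate was about 4 mm off because the arm had not settled. I corrected it from three pictures that agreed before lowering the cassette.
- **Forces:** vertical force reached about 34 N at the pedal and 40 N (45 N in total) while seating the cassette. It was 14 N as the second wheel stroke began, above the suggested 3 to 8 N. All of these were applied with the fingers or the held cassette, well below the 120 N wrist limit.

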